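# Seat the bayonet collar and hold it home

### The job

Two knurled metal collars stand on the bench; only the one with the wider bore fits the pinned spindle. Slide that one down over the spindle onto its three pins, turn it until the keyways hidden in its underside drop over the pins, then push it fully home against the spring plate onto the boss. Finish while still holding it pushed home; leave the other collar standing on the bench and do not disturb the wooden block, the thread spool or the dropper bottle.

Things in the scene. Friction and masses are not known exactly. Their poses are not given: they have to be found in the camera images.
- collar: The collar that fits: bare steel ring with ribbed (knurled) outside, outer diameter 48 mm, 40 mm tall, bore 23 mm, about 0.15 kg, standing on the bench. Origin: centre of its underside, z up along the bore. Three keyways are hidden in its underside (see collar_bore). It may be turned either way. The two collars' places are swapped at random.
- collar_bore (a point): Centre of the bore's upper mouth, 40 mm above the collar's underside. In the lower 19 mm of the bore are three keyways 120 degrees apart, open below, closed above, at least 9 mm wide, out to radius 18 mm. They go over the pins within about 0.15 rad. Where they lie relative to the collar's own x axis is not told: find them by turning, pressing lightly (about 4 N).
- narrow_collar: The collar that does not fit: the same outside (48 mm diameter, 40 mm tall, ribbed steel) but a bore of only 16 mm and no keyways; 0.18 kg, standing upright on the bench. Origin: centre of its underside, z up.
- spindle: Upright steel spindle fixed to the bench. Origin: centre of its foot on the bench, z up along the post. Round flange 100 mm in diameter, 12 mm thick, screw heads to 16 mm; on it a boss 54 mm in diameter with its flat top at 20 mm height; in the middle a post 20 mm in diameter, straight to 56 mm height, then coned to 10 mm diameter at its top at 64 mm.
- spindle_pins (a point): Point on the spindle's axis at 36 mm height, level with the upper sides of its three pins: 5 mm thick, standing out radially to radius 16 mm at 0, 120 and 240 degrees from the spindle's +x axis. The collar's underside is at 36 mm when it rests on the pins, 26 mm when it has dropped over them onto the spring plate, 20 mm when home on the boss.
- ejector (a joint): Spring plate: brass ring, 40 mm in diameter, round the foot of the post inside the boss; it lifts the collar off the boss. Value in m: 0 = up (top face at 26 mm height), grows as it is pressed down, 0.006 when flush with the boss, i.e. collar home. It takes 3 N to start it, 9 N to hold it flush, and it springs back up when let go.
- press_block: pine block 60 x 120 x 42 mm, a bystander; origin: centre of its underside
- thread_spool: wooden spool of thread, 45 mm diameter, 59 mm tall, a bystander; origin: centre of its underside
- ink_bottle: small dropper bottle, 33 mm diameter, 102 mm tall, a bystander; origin: centre of its underside
Things that resemble listed ones, but are neither listed nor needed, are in the scene too. What is shaped like the collar but black or purple is not meant.

How it is judged (in metres and radians):
On the way, in this order (a step that is already met when the one before it is completed fails the run):
1. the wider-bored collar is lifted off the bench (height (world z) of collar above 0.025 m), for 0.1 s.
2. it is round the spindle's post (z of collar in the frame of spindle below 0.052 m and horizontal distance between collar and spindle below 0.005 m), for 0.05 s.
At the end, for the whole second after the job is handed in: The robot holds the wide-bored collar on the spindle, underside at most 22 mm above the bench, centred within 4 mm, upright within 0.08 rad, spring plate pressed over 3.5 mm, gripper or arm still on the collar with over 3 N; the narrow collar stands upright on the bench (z of collar in the frame of spindle below 0.022 m and horizontal distance between collar and spindle below 0.004 m and angle between collar's own z axis and vertical below 0.08 rad and value of joint ejector above 0.0035 m and contact force between any of the fingers, the arm and collar above 3 N and height (world z) of narrow_collar below 0.006 m and angle between narrow_collar's own z axis and vertical below 0.1 rad); the arm keeps its last pose, push and grip.
It fails at once if the wooden block, thread spool or dropper bottle is moved by more than 3 cm (distance of any of press_block, thread_spool, ink_bottle from where it was at the start of the episode above 0.03 m).
It also fails if it takes over 51 s, if anything falls off the work surface, if the arm or the gripper's body presses on something with over 40 N, if the wrist force passes 120 N, or if a joint passes its speed limit or range.

### The arm

A 6-joint arm with a two-finger parallel gripper is mounted at the origin on the work surface; the furniture and walls round the work are solid. World frame = base frame: x ahead of the robot, y to its left, z up, the work surface at z = 0. Lengths are in mm, angles in rad, forces in N, time in s.
With the tool pointing down it reaches from about 400 to 825 mm from the base axis. Payload 7 kg.
Tool frame: the origin (TCP) lies at the very end of the fingers, on their centre line; the grasp point (between the pads) lies 19 mm behind it; z points along the fingers, y is the line along which they close (so a half turn about z gives the same grasp; the last joint's range is limited). The gripper opens to 88 mm and grips with 3 to 60 N. Pads are 19 mm wide; open, the fingers measure 130 mm over their backs; the gripper's body (78 mm by 193 mm) begins 47 mm behind the grasp point.
Start: joints at [-0.927, 0.359, 0.012, 0, -1.224, -0.288], TCP at [235.102, -632.71, 226.561] pointing down, gripper open.
Joint ranges: [-3.07, 3.07], [-1.43, 2.12], [-1.02, 1.25], [-3.03, 1.67], [-3.05, -0], [-3.03, 3.03]. Speed limits (rad/s): [2.39, 2.39, 3.01, 3.14, 3.14, 3.14].

### API

Orientations are given as a unit quaternion [x, y, z, w].
In Python, from plant import bot gives the robot as it stands. Calls block until the motion is done:
- bot.move_ptp(position, orientation): joint-space move of the TCP to a pose.
- bot.line_to(position, velocity=150, ori=None): straight line of the TCP; ori=None keeps the orientation; velocity is the mean speed in mm/s.
- bot.move_joints(angles): joint-space move.
- bot.move_gripper(opening, force=None): finger opening in mm; force is the grip in N (None keeps the last); returns when the fingers have stopped.
- bot.pause(seconds).
- bot.solve_ik(position, orientation): joint angles nearest the present ones, or None.
- bot.read_state(): the state.
- bot.camera(name): name is "scene" or "top" or "wrist"; returns the picture (400x640x3 uint8, red, green, blue); there is no depth.
- bot.get_calibration(name): a dict with "fx", "fy", "cx", "cy" (pixels), "distortion" ([k1, k2, p1, p2, k3] as OpenCV has them; the pictures are not rectified), "view" (4x4, takes a point from world to camera coordinates); the wrist camera has in their place "T_tool_cam" (4x4, takes a point from camera to tool coordinates, whose origin is the TCP and whose axes are the flange's). Camera axes: x right, y up, looking along -z (the intrinsics and any distortion apply to the point x, -y, -z); pixel columns grow to the right and rows downward; lengths in mm; the calibration is good to about 2 mm. A picture is of the moment at which its call begins: read the wrist's pose just before it. get_calibration takes no time and is no camera call.
A pose or a line that the arm cannot do raises bot.Unreachable and nothing moves.
- bot.close_job(): hands the job in; it is judged then, once.
The state is a dict: "t": time; "joint_pos": joint angles; "qvel": joint speeds; "tau": joint torques, N m; "tcp_pos": TCP position; "eef_rot": TCP orientation; "contact_force": force on the tool from outside, world axes, zero at the start; "moment": the same for the moment, N m; "width": finger opening in mm; "finger_force": force on a finger pad.
Only numpy, scipy, OpenCV 4.12 (cv2) and the standard library are available. Lean on these libraries where they do the work, as an engineer would, in place of code of your own. Each camera call takes 0.05 s, during which the arm holds its last target. There are 200 camera calls.

## Working session

There is one attempt and no reset: what is moved stays moved. The work goes in short steps, each a Python script; the robot and the scene stay as the last script left them, time stands still between calls to the robot, and variables do not carry over. Pictures are saved under pics/ and viewed, at most 10 in all, crops included, and the job is handed in when it is done.

```bash
ls; mkdir -p pics; python3 - <<'E'
from plant import bot
import cv2
for n in("scene","top"):
    cv2.imwrite(f"pics/{n}0.png",bot.camera(n)[...,::-1]); c=bot.get_calibration(n); print(n,c)
print(bot.get_calibration("wrist")); print(bot.read_state())
E
```

```text
pics
scene {'fx': 391.436873880561, 'fy': 391.436873880561, 'cx': 321.2876705214947, 'cy': 197.79384221445508, 'distortion': array([0.02508907, 0.        , 0.        , 0.        , 0.        ]), 'view': array([[ 6.85353191e-01, -7.28090466e-01,  1.32392620e-02,
        -3.59309691e+02],
       [ 3.16837682e-01,  3.14510955e-01,  8.94816597e-01,
        -2.55197658e+02],
       [-6.55671326e-01, -6.09070713e-01,  4.46237582e-01,
        -6.47865617e+02],
       [ 0.00000000e+00,  0.00000000e+00,  0.00000000e+00,
         1.00000000e+00]])}
top {'fx': 518.8976217333537, 'fy': 518.8976217333537, 'cx': 312.31343482126283, 'cy': 206.2667148613662, 'distortion': array([-0.06085494,  0.        ,  0.        ,  0.        ,  0.        ]), 'view': array([[-1.16973790e-03, -9.99991970e-01, -3.83302429e-03,
         4.74285681e+01],
       [ 9.91453287e-01, -1.65977805e-03,  1.30451622e-01,
        -5.35496039e+02],
       [-1.30456936e-01, -3.64767032e-03,  9.91447267e-01,
        -1.29946450e+03],
       [ 0.00000000e+00,  0.00000000e+00,  0.00000000e+00,
         1.00000000e+00]])}
{'fx': 347.1
[... 550 characters left out ...]
int_pos': array([-9.26920827e-01,  3.59321172e-01,  1.11879998e-02, -2.88708802e-04,
       -1.22408747e+00, -2.88092577e-01]), 'qvel': array([-1.99913065e-04, -1.27900522e-03,  2.66534063e-03,  1.41550326e-03,
       -7.27539077e-04,  7.97708682e-05]), 'tau': array([-2.23551098e-03, -5.84163308e+01,  2.93752635e+01,  7.01554298e+00,
        1.01308632e-02, -3.34057074e-05]), 'tcp_pos': array([ 234.94556146, -632.35271813,  225.73245097]), 'eef_rot': array([-1.76906284e-01,  9.84227434e-01,  6.97209844e-04, -1.98715116e-04]), 'contact_force': array([0.17119272, 0.2142736 , 0.23748806]), 'moment': array([ 0.03159335, -0.00167526,  0.00214427]), 'finger_force': 0.0, 'width': 87.56843747499754}
```

View pics/top0.png

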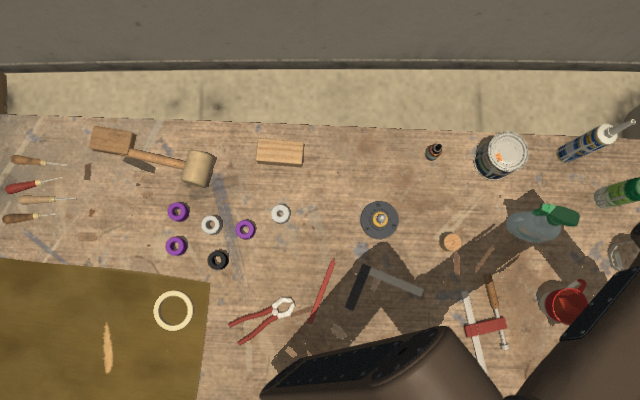

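View pics/scene0.png

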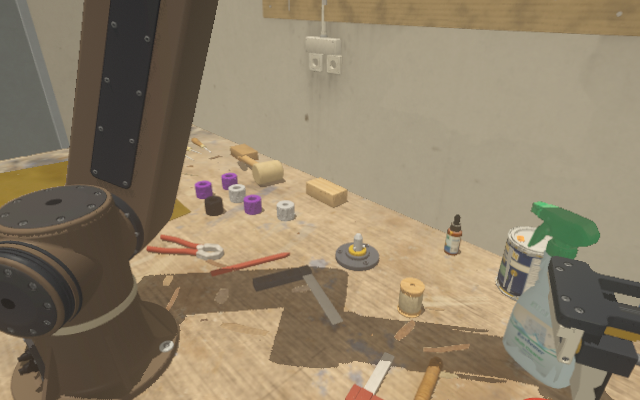

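Two bare-steel collars are at top-view pixels (212,225) and (281,214). The purple ones (178,211), (246,229), (176,245) and the black one (218,259) are decoys. The spindle is at (380,219), the block at (280,152), the bottle at (433,152) and the spool at (453,242). Next I'll measure the bores and enlarge the two candidates.

```bash
cat > h.py <<'E'
from plant import bot
import numpy as np, cv2
from scipy.spatial.transform import Rotation as R
def ray(c,T,px):
    """T: camera->world"""
    K=np.array([[c['fx'],0,c['cx']],[0,c['fy'],c['cy']],[0,0,1]])
    u=cv2.undistortPoints(np.array(px,float).reshape(-1,1,2),K,np.array(c['distortion'])).reshape(-1,2)
    d=np.c_[u[:,0],-u[:,1],-np.ones(len(u))]
    return T[:3,3],d@T[:3,:3].T
def onplane(name,px,z,st=None):
    c=bot.get_calibration(name)
    if name=='wrist':
        W=np.eye(4);W[:3,:3]=R.from_quat(st['eef_rot']).as_matrix();W[:3,3]=st['tcp_pos'];T=W@c['T_tool_cam']
    else: T=np.linalg.inv(c['view'])
    o,d=ray(c,T,px); return (o+d*((z-o[2])/d[:,2])[:,None])[:,:2]
def down(yaw): # tool z down; tool x at angle yaw in world
    return (R.from_euler('z',yaw)*R.from_euler('x',np.pi)).as_quat()
E
python3 - <<'E'
from h import *
im=cv2.imread("pics/top0.png")
for p in((212,225),(281,214)): print(p,onplane('top',p,40))
print('spindle',onplane('top',(380,218),64),onplane('top',(379,220),12))
print('others',onplane('top',[(280,152)],42),onplane('top',(433,150),90),onplane('top',(453,242),59))
cr=cv2.resize(im[190:250,160:300],None,fx=5,fy=5,interpolation=cv2.INTER_CUBIC)
cv2.imwrite("pics/crop1.png",cr)
g=cv2.cvtColor(im,cv2.COLOR_BGR2GRAY)
print(g[218:234,202:223]);print(g[206:224,271:292])
s=bot.read_state()
print(R.from_quat(s['eef_rot']).as_matrix().round(2))
E
```

```text
(212, 225) [[487.01519772 303.35752646]]
(281, 214) [[515.10256623 126.80005313]]
spindle [[ 501.78093055 -123.29562088]] [[ 502.17509861 -127.22106214]]
others [[676.97688073 130.41067407]] [[ 670.24004792 -256.52413111]] [[ 441.28484186 -306.77950077]]
[[140 151 187 208 207 209 208 210 212 211 210 212 209 206 148  79  72  72
   68 114 124]
 [149 188 207 209 208 203 204 196 196 199 206 209 206 207 208 119  79  73
   70  66 114]
 [171 205 207 208 205 174 170 128 122 143 176 196 208 209 209 183 131  72
   69  64  62]
 [192 206 209 206 175 121  88  87  77  95 123 158 202 208 208 208 176  71
   70  64  63]
 [203 209 209 193 121  85  81  72  95 138 138 137 177 207 208 209 181  87
   77  69  66]
 [204 209 211 170  89  75  76  73 143 148 147 143 150 207 210 207 194 112
   75  71  64]
 [206 209 211 158  83  74  76  70 139 143 143 147 148 207 208 210 198 119
   76  74  62]
 [207 210 211 165  88  73  74  65 119 137 139 146 150 209 208 213 199 135
   74  76  64]
 [207 213 210 186 102  75  71  62  61 113 136 143 171 206 211 215 190 135
   72  76  65]
 [208 209 211 201 140  91  75  69  69  68 13
[... 1546 characters left out ...]
102 164 165]
 [178 201 216 217 216 211 208 206 195 201 216 217 214 213 212 214 199 117
  101 167 165]
 [178 209 212 217 216 212 212 210 210 210 217 218 214 213 210 205 165  98
  116 165 164]
 [154 137 189 213 216 214 211 212 210 214 218 216 216 213 199 167 112 106
  154 163 160]
 [152 151 162 188 206 213 212 211 211 211 217 217 211 203 164 107  92 136
  165 163 158]
 [156 156 155 140 161 187 198 201 205 206 206 199 179 164 107  96 111 150
  161 164 155]
 [155 159 160 158 136 122 130 148 166 171 147 123 119 107 116 137 151 151
  158 157 152]
 [152 155 153 152 153 138 118 102 103 118 109 109 121 138 160 156 154 151
  151 145 147]]
[[-0.94 -0.35 -0.  ]
 [-0.35  0.94  0.  ]
 [ 0.    0.   -1.  ]]
```

View pics/crop1.png

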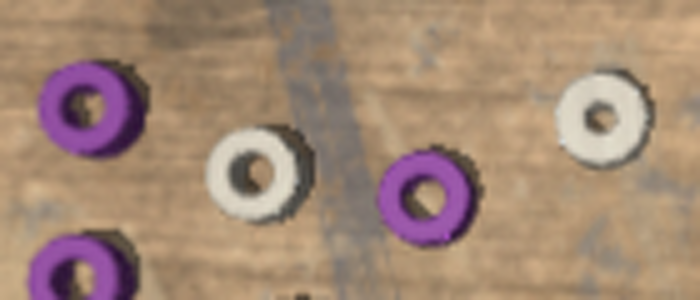

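The crop shows the left steel collar (212,225) with a bore about 10 px wide. The right one (281,214) has about 7 px on the same 20 px outside. The left one is therefore the 23 mm collar to pick; the right one stays. I'll check the yaw options and move above it.

```bash
python3 - <<'E'
from h import *
for y in(65,-115):
    q=down(np.radians(y)); a=bot.solve_ik([487,303,140],q); print(y,a)
    for d in(-120,-90,-60,0,60,90,120):
        b=bot.solve_ik([502,-125,60],down(np.radians(y+d)));print('  ',d,None if b is None else (b[[0,3,4,5]] if isinstance(b,np.ndarray) else b))
E
```

```text
65 [ 8.97534035e-01  2.65111333e-01 -3.33772733e-01  4.44089210e-16
 -9.71912261e-01  1.80772631e+00]
   -120 [ 1.35776214e-01  4.44089210e-16 -7.49431351e-01  4.75089024e-01]
   -90 [ 1.35776214e-01  4.44089210e-16 -7.49431351e-01  9.98687800e-01]
   -60 [ 1.35776214e-01  4.44089210e-16 -7.49431351e-01  1.52228658e+00]
   0 [ 0.13577621  0.         -0.74943135  2.56948413]
   60 [ 1.35776214e-01 -4.44089210e-16 -7.49431351e-01 -2.66650363e+00]
   90 [ 1.35776214e-01 -4.44089210e-16 -7.49431351e-01 -2.14290485e+00]
   120 [ 1.35776214e-01 -4.44089210e-16 -7.49431351e-01 -1.61930608e+00]
-115 [ 8.97534035e-01  2.65111333e-01 -3.33772733e-01 -4.44089210e-16
 -9.71912261e-01 -1.33386635e+00]
   -120 [ 1.35776214e-01 -4.44089210e-16 -7.49431351e-01 -2.66650363e+00]
   -90 [ 1.35776214e-01 -4.44089210e-16 -7.49431351e-01 -2.14290485e+00]
   -60 [ 1.35776214e-01 -4.44089210e-16 -7.49431351e-01 -1.61930608e+00]
   0 [ 0.13577621  0.         -0.74943135 -0.57210853]
   60 [ 1.35776214e-01  4.44089210e-16 -7.49431351e-01  4.75089024e-01]
   90 [ 1.35776214e-01  4.44089210e-16 -7.49431351e-01  9.98687800e-01]
   120 [ 1.35776214e-01  4.44089210e-16 -7.49431351e-01  1.52228658e+00]
```

```bash
python3 - <<'E'
from h import *
import pickle
q=down(np.radians(-115)); S={}
for n,p in(('sp',[502,-125,165]),('col',[487,303,140])):
    bot.move_ptp(p,q); bot.pause(.2); s=bot.read_state(); im=bot.camera('wrist'); S[n]=s
    cv2.imwrite(f'pics/w_{n}.png',im[...,::-1]); print(n,s['t'],s['tcp_pos'])
pickle.dump(S,open('s.pkl','wb'))
a,b=[cv2.imread(f'pics/w_{n}.png') for n in('sp','col')]
cv2.imwrite('pics/w_both.png',np.vstack([a[50:350,120:520],b[50:350,120:520]]))
E
```

```text
sp 2.375 [ 501.97545201 -125.55620984  164.96361122]
col 4.2083 [487.40181565 302.14173087 140.13888802]
```

View pics/w_both.png

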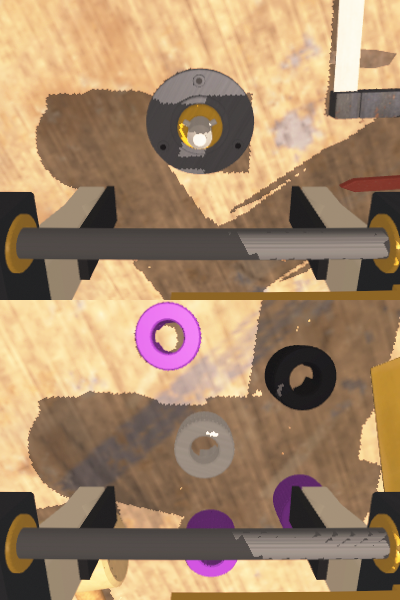

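The wrist view shows the flange disc at about (320,171) and the post tip at about (320,190). The target collar's top is at about (324,195), between the fingers and clear of its neighbours. I'll refine these by mask and ellipse fit.

```bash
python3 - <<'E'
from h import *
import pickle
S=pickle.load(open('s.pkl','rb'))
def blob(m,c):
    m=cv2.morphologyEx(m.astype(np.uint8)*255,cv2.MORPH_OPEN,np.ones((3,3)))
    cs,_=cv2.findContours(m,cv2.RETR_EXTERNAL,cv2.CHAIN_APPROX_NONE)
    k=[x for x in cs if len(x)>30 and cv2.pointPolygonTest(cv2.convexHull(x),c,True)>-3]
    k=max(k,key=cv2.contourArea); return cv2.fitEllipse(cv2.convexHull(k))
im=cv2.imread('pics/w_col.png'); h=cv2.cvtColor(im,cv2.COLOR_BGR2HSV)
print(h[195,285:365:5].tolist())
for t in(50,65,80):
    e=blob(h[...,1]<t,(324,195)); print('col',t,e,onplane('wrist',e[0],40,S['col']))
im=cv2.imread('pics/w_sp.png'); h=cv2.cvtColor(im,cv2.COLOR_BGR2HSV)
for t in(50,65,80):
    e=blob(h[...,1]<t,(320,171)); print('fl',t,e,onplane('wrist',e[0],12,S['sp']))
print('post',onplane('wrist',(320,190),64,S['sp']))
m=(h[...,2]>225)&(h[...,1]<60); m[:,:300]=0;m[:,345:]=0;m[:175]=0;m[:,:]&=True;m[205:]=0
print('tip',blob(m,(320,190)))
E
```

```text
[[14, 103, 129], [14, 102, 127], [14, 45, 148], [13, 45, 154], [13, 45, 154], [15, 42, 135], [13, 106, 125], [14, 107, 138], [14, 104, 130], [13, 103, 116], [14, 63, 137], [14, 44, 152], [12, 42, 153], [14, 43, 154], [14, 100, 146], [14, 97, 152]]
col 50 ((323.9630432128906, 194.8926239013672), (59.24007797241211, 65.65299987792969), 179.8246612548828) [[487.0465023  301.73820403]]
col 65 ((323.8716125488281, 194.89352416992188), (60.001529693603516, 66.8319091796875), 178.27391052246094) [[487.11143199 301.70867611]]
col 80 ((335.6555480957031, 280.4007568359375), (459.94793701171875, 748.27783203125), 85.25285339355469) [[509.97235886 374.37829184]]
fl 50 ((319.7216796875, 170.90321350097656), (104.5446548461914, 106.69017028808594), 91.43038177490234) [[ 501.95626519 -133.94815084]]
fl 65 ((319.6211242675781, 170.95933532714844), (104.98828125, 107.27314758300781), 98.32550048828125) [[ 502.06256367 -133.93944381]]
fl 80 ((162.8690948486328, 269.8927307128906), (304.94122314453125, 1112.4718017578125), 96.6357192993164) [[ 690.00351583 -108.45099902]]
post [[ 502.82462105 -130.66587765]]
tip ((321.7701110839844, 188.2897491455078), (14.578351020812988, 19.023216247558594), 70.69668579101562)
```

```bash
python3 - <<'E'
from h import *
a=cv2.imread('pics/w_col.png')[155:235,284:364];b=cv2.imread('pics/w_sp.png')[110:230,260:380]
cv2.imwrite('pics/c2.png',np.hstack([cv2.resize(a,(400,400),interpolation=0),cv2.resize(b,(400,400),interpolation=cv2.INTER_CUBIC)]))
t=cv2.imread('pics/top0.png');h=cv2.cvtColor(t,cv2.COLOR_BGR2HSV)
m=((h[...,1]<75)&(h[...,2]<140)).astype(np.uint8)
m[:,:350]=0;m[:,410:]=0;m[:190]=0;m[245:]=0
ys,xs=np.nonzero(m);e=cv2.fitEllipse(cv2.convexHull(np.c_[xs,ys].astype(np.int32)));print(e,onplane('top',e[0],11))
E
```

```text
((375.7302551269531, 223.59579467773438), (38.476470947265625, 49.91048049926758), 40.362388610839844) [[ 492.86682295 -118.6388102 ]]
```

View pics/c2.png

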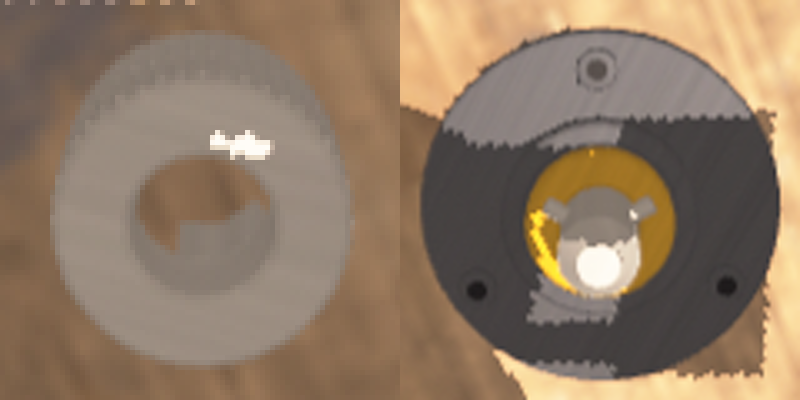

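The enlarged wrist crops give the collar's bore centre at (324.5,199.7) and a keyway notch at the lower left, about 47° clockwise from image-down. The spindle's post tip is at (319.4,190), the spring plate at (320.3,177) and the flange at (320,171.5). Two pins point up-left and up-right, so the third points image-down. The collar therefore needs about +47° counter-clockwise.

```bash
python3 - <<'E'
from h import *
import pickle
S=pickle.load(open('s.pkl','rb'))
T=R.from_euler('z',np.radians(-115)).as_matrix()
for n,k,p,z in(('bore','col',(324.4,199.7),40),('tip','sp',(319.4,190.1),64),('plate','sp',(320.3,177),26),('flange','sp',(320,171.6),12)):
    print(n,onplane('wrist',p,z,S[k]))
print('top tip',onplane('top',[(380,218)],64))
t=cv2.imread('pics/top0.png')[195:245,350:410]; s=cv2.imread('pics/scene0.png')[225:275,327:387]
cv2.imwrite('pics/c3.png',cv2.resize(np.hstack([t,s]),None,fx=6,fy=6,interpolation=cv2.INTER_CUBIC))
E
```

```text
bore [[488.3976738  305.45015748]]
tip [[ 503.28276545 -130.79030733]]
plate [[ 502.38011626 -131.59538048]]
flange [[ 502.00325501 -133.24538513]]
top tip [[ 501.78093055 -123.29562088]]
```

View pics/c3.png

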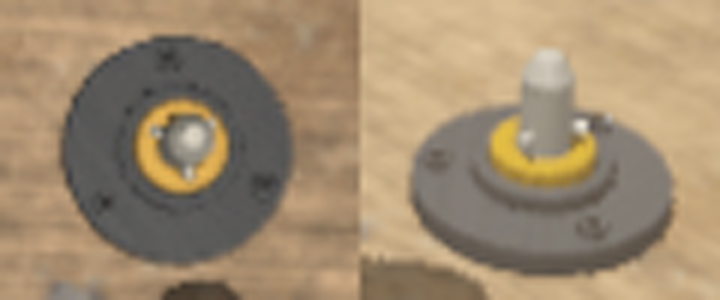

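```bash
python3 - <<'E'
from h import *
q=down(np.radians(-115))
bot.move_gripper(68,30)
bot.line_to([488,305.8,60],200,q); bot.line_to([488,305.8,4],80)
w=bot.move_gripper(40,30); s=bot.read_state(); print(s['t'],s['width'],s['finger_force'],s['contact_force'],s['tcp_pos'])
bot.line_to([488,305.8,140],150); bot.pause(.2)
s=bot.read_state(); im=bot.camera('wrist'); print(s['t'],s['width'],s['finger_force'],s['contact_force'],s['tcp_pos'])
cv2.imwrite('pics/w3.png',im[120:400,120:520,::-1])
import pickle;pickle.dump(s,open('s3.pkl','wb'))
E
```

```text
6.725 47.83881999567405 30.00045610126108 [ 0.30459199 -0.24111303  3.2084283 ] [488.14594202 305.99160209   4.38557349]
7.9833 47.942405506404086 29.999660414177924 [-0.00894677 -0.63990482 -1.34564387] [487.69128632 305.46055831 139.01366784]
```

View pics/w3.png

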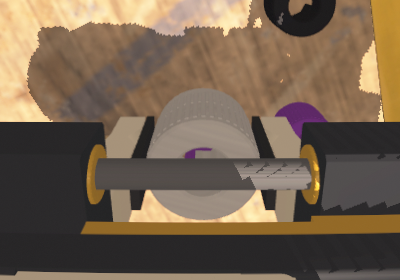

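```bash
python3 - <<'E'
from h import *
import pickle
s3=pickle.load(open('s3.pkl','rb'));print('bore in hand',onplane('wrist',(322,290),s3['tcp_pos'][2]+36,s3)-s3['tcp_pos'][:2])
q=down(np.radians(-93)); X=[502.5,-130.8]
bot.move_ptp(X+[110],q); bot.pause(.3); s=bot.read_state(); f0=s['contact_force']; print(s['t'],s['tcp_pos'],f0)
z=74
bot.line_to(X+[z],80)
while z>40:
    z-=2; bot.line_to(X+[z],40); s=bot.read_state(); f=s['contact_force']-f0
    print(z,s['t'].__round__(2),s['tcp_pos'].round(1),f.round(1),s['moment'].round(2))
    if np.linalg.norm(f)>6: break
E
```

```text
bore in hand [[ 0.51066822 -1.78780947]]
9.9417 [ 502.67442354 -130.28001843  110.00404241] [-0.43917772  0.03307498 -0.88512455]
72 10.79 [ 502.7 -130.8   72.3] [ 0.6 -0.6 -0.7] [0.05 0.13 0.05]
70 11.04 [ 502.4 -130.8   70. ] [ 0.   0.4 -0.3] [0.05 0.1  0.04]
68 11.29 [ 502.3 -130.8   67.8] [-0.1 -0.2 -0.7] [0.06 0.13 0.03]
66 11.54 [ 502.4 -130.8   65.9] [ 1.1  0.4 -0.8] [-0.03  0.08 -0.03]
64 11.79 [ 502.4 -130.8   63.8] [ 0.9  0.2 -0.5] [ 0.03  0.07 -0.02]
62 12.04 [ 502.4 -130.8   61.8] [ 0.1 -0.3 -0.7] [0.03 0.06 0.07]
60 12.29 [ 502.4 -130.8   59.8] [ 0.8 -0.3  0.3] [-0.02  0.15  0.01]
58 12.54 [ 502.4 -130.8   57.9] [0.6 0.5 0.1] [0.1  0.11 0.  ]
56 12.79 [ 502.4 -130.8   55.9] [0.4 0.4 0. ] [-0.    0.06  0.01]
54 13.04 [ 502.4 -130.8   53.9] [-0.7 -0.5 -1. ] [-0.01  0.04 -0.  ]
52 13.29 [ 502.4 -130.8   51.9] [ 0.3 -0.2 -0.7] [ 0.02  0.06 -0.  ]
50 13.54 [ 502.4 -130.8   49.8] [ 0.6  0.  -1.1] [-0.02  0.11 -0.  ]
48 13.79 [ 502.4 -130.8   47.9] [ 1.3 -0.4 -0.4] [-0.    0.13 -0.04]
46 14.04 [ 502.4 -130.8   45.8] [ 1.2 -0.7 -0.7] [0.06 0.07 0.03]
44 14.29 [ 502.4 -130.8   43.9] [ 1.7 -0.3 -0.4] [ 0.05  0.09 -0.04]
42 14.54 [ 502.4 -130.8   41.9] [-0.3  0.7 -0.4] [-0.03  0.1  -0.03]
40 14.79 [ 502.8 -130.8   40.1] [ 0.8 -0.1  0.6] [-0.01 -0.01 -0.03]
```

```bash
python3 - <<'E'
from h import *
X=[502.5,-130.8]; f0=np.array([0,0,-1.2]); z=40; y=-93; i=0
while z>32 and y<-20 and bot.read_state()['t']<28:
    fs=np.mean([bot.read_state()['contact_force']]+[(bot.pause(.02),bot.read_state()['contact_force'])[1] for _ in range(3)],0)-f0
    if fs[2]<3.5: z-=.5
    elif fs[2]>9: z+=.3
    else: y+=4
    bot.line_to(X+[z],40,down(np.radians(y)))
    i+=1
    if i%3==0: s=bot.read_state();print(round(s['t'],2),'cmd',round(z,1),y,s['tcp_pos'].round(1),fs.round(1),s['moment'].round(2))
    if np.abs(fs[:2]).max()>20: print('lat');break
s=bot.read_state();print(s['t'],z,y,s['tcp_pos'],s['contact_force'])
E
```

```text
15.69 cmd 39.0 -89 [ 502.4 -130.9   39. ] [ 0.6 -1.2  0.9] [-0.42  0.1   0.05]
16.59 cmd 38.0 -85 [ 502.3 -130.8   37.7] [-0.4 -1.9  5.1] [-0.65 -0.15  0.03]
17.49 cmd 36.5 -85 [ 502.6 -130.8   36.5] [ 1.3 -1.6 -0. ] [-0.99 -0.21  0.03]
18.39 cmd 35.0 -85 [ 502.5 -130.8   35. ] [ 1.  -2.8 -0.3] [-1.06 -0.3   0.01]
19.29 cmd 33.5 -85 [ 502.5 -130.8   33.5] [ 1.2 -2.9 -0.2] [-1.03 -0.32  0.05]
20.19 cmd 32.0 -85 [ 502.5 -130.8   31.9] [ 1.  -3.   0.4] [-1.11 -0.3  -0.02]
20.1917 32.0 -85 [ 502.47983299 -130.78780194   31.94467859] [ 1.35401398 -2.34407293 -2.7739895 ]
```

```bash
python3 - <<'E'
from h import *
a=bot.camera('wrist')[150:400,170:470]; b=bot.camera('scene')[195:275,310:406]; 
cv2.imwrite('pics/c4.png',np.hstack([a,cv2.resize(b,(300,250),interpolation=cv2.INTER_CUBIC)])[...,::-1])
E
```

```text
(no output)
```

View pics/c4.png

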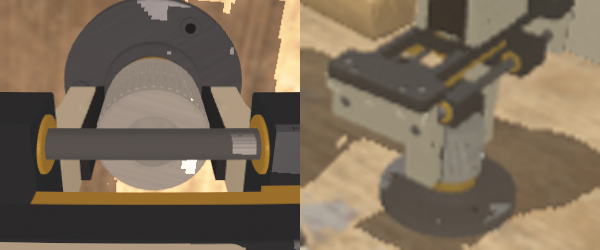

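The collar dropped over the pins: the TCP is at 32 mm with no vertical load, and the view shows the brass plate just under the collar. The 3 N sideways load suggests the arm is slightly too far in +y, so I'll shift it and push home.

```bash
python3 - <<'E'
from h import *
X=[502.2,-131.8]; f0=np.array([0,0,-1.2]); z=32
q=down(np.radians(-85))
bot.move_gripper(40,50)
bot.line_to(X+[z],40,q)
while z>20:
    z-=.7 if z>25 else .3
    bot.line_to(X+[z],30); bot.pause(.1); s=bot.read_state(); f=s['contact_force']-f0
    print(round(s['t'],2),round(z,1),s['tcp_pos'].round(1),f.round(1))
    if f[2]>18 or np.abs(f[:2]).max()>15: break
E
```

```text
21.11 31.3 [ 502.4 -131.7   31.3] [ 2.4  2.1 -1. ]
21.46 30.6 [ 502.4 -131.8   30.6] [ 2.5  2.5 -0.8]
21.81 29.9 [ 502.5 -131.8   30.1] [1.7 2.3 1.5]
22.16 29.2 [ 502.4 -131.8   29.3] [1.8 2.7 3.4]
22.51 28.5 [ 502.4 -131.8   28.5] [2.3 2.  4.1]
22.86 27.8 [ 502.4 -131.8   27.9] [2.9 1.7 3.5]
23.21 27.1 [ 502.4 -131.8   27.2] [2.8 3.4 3.9]
23.56 26.4 [ 502.4 -131.8   26.5] [4.1 1.9 4.7]
23.91 25.7 [ 502.4 -131.8   25.8] [2.8 3.2 6.1]
24.26 25.0 [ 502.4 -131.8   25.2] [2.4 2.9 7.1]
24.61 24.3 [ 502.4 -131.8   24.5] [2.4 3.4 7.5]
24.96 24.0 [ 502.4 -131.8   24.4] [1.6 4.1 8.8]
25.31 23.7 [ 502.4 -131.8   24.3] [ 0.2  3.8 13.2]
25.66 23.4 [ 502.4 -131.8   24.3] [-0.3  4.2 16.4]
26.01 23.1 [ 502.4 -131.8   24.3] [-0.9  4.8 19.2]
```

The force follows the spring from 3 to 9 N, then rises steeply with the TCP stalled at 24.3 mm, so the collar is home on the boss. I'll check that it holds and hand in.

```bash
python3 - <<'E'
from plant import bot
bot.pause(.5); s=bot.read_state(); print(s['t'],s['tcp_pos'],s['contact_force'],s['width'],s['finger_force'])
print(bot.close_job())
E
```

```text
26.5083 [ 502.43201762 -131.79251318   24.28684293] [-1.54629512  4.51156616 18.68715951] 47.74022824373421 50.004426101222634
the job is handed in; nothing more can be done
None
```

I handed the job in at 26.5 s with the wide-bore collar over the pins and held home on the boss (about 19 N down, 50 N grip); the judge returned no verdict, and I moved nothing else.

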